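Dial the test code and shut the shield cover

TASK

Set the three thumbwheels of the bench tester to the code 4-7-2, read from left to right as seen from the robot (yellow, violet and red facets facing straight up, in line with the white marks). Only then lower the heavy steel cover by its red grip until it is fully shut, without letting it slam, and let go. Leave the tools and other things on the bench where they are.

Things in the scene. Friction and masses are not known exactly. Their poses are not given: they have to be found in the camera images.
- tester: grey bench tester fixed on the table, 130 deep (x) x 365 wide (y) x 80 mm high. Origin on the table, midway in depth; x points away from its front (robot side), y left, z up. Right part (y -175 to 30 mm): wheel bank, dark flat panel 61 mm high, wheels standing out of it. Left part (y 30 to 190 mm): open-topped chamber with a green board inside, 80 mm high, closed by the cover.
- axle_left (a point): centre of the left wheel, on its axle: at x 0, y -45, z 70 mm of the tester's frame; axes as the tester's (the wheel turns about y, this point's axes do not turn with it). All wheels are alike: drum 22 mm wide (y), radius 28.5 mm, with five grey lugs 8 mm thick and 22 mm wide reaching out to 42 mm from the axle.
- wheel_left (a joint): turn of the left thumbwheel (rad): digit x 0.6283; 4 (yellow) is 2.513. Facets 0-9 in the resistor colours: black, brown, red, orange, yellow, green, blue, violet, grey, white; 36 degrees each. The digit set faces straight up, in line with the white marks on the panel beside the wheel. Grows as the wheel's top rolls to the tester's +x; higher digits come up from the front.
- axle_mid (a point): centre of the middle wheel, on its axle: at x 0, y -93, z 70 mm of the tester's frame; axes as the tester's (the wheel turns about y, this point's axes do not turn with it). Wheels are 48 mm apart.
- wheel_mid (a joint): turn of the middle thumbwheel (rad): digit x 0.6283; 7 (violet) is 4.398. Grey lugs stand on the borders 0|1, 2|3, 4|5, 6|7, 8|9, 72 degrees apart; the lug on border d|d+1 leans from straight up towards +x by (value - (d + 0.5) x 0.6283). Push a lug, or pinch it across its 8 mm, to turn the wheel.
- axle_right (a point): centre of the right wheel, on its axle: at x 0, y -141, z 70 mm of the tester's frame; axes as the tester's (the wheel turns about y, this point's axes do not turn with it). 
- wheel_right (a joint): turn of the right thumbwheel (rad): digit x 0.6283; 2 (red) is 1.257. All wheels turn smoothly, without clicks, against about 0.06 N m of friction, and stay where left; end stops just below 0 (-0.25) and just above 9 (5.90).
- cover (a joint): opening of the heavy chamber cover (rad): 0 shut, 1.57 upright, at most 1.8. Steel plate 130 x 160 x 12 mm, about 0.8 kg, hinged on its far (+x) edge, blue panel on its outer face, no latch. Stiff hinge (0.33 N m): it stays by itself above about 1.1, below that it can fall and slam unless held; up to 6 N at the grip moves or holds it.
- cover_hinge (a point): middle of the cover's hinge line, fixed in the tester at x 65, y 110, z 80 mm of its frame; the hinge line runs along the tester's y
- cover_grip (a point): centre of the red cross grip at the cover's free edge: cylinder 18 mm across, 30 mm long along y, on a stem 10 mm wide, 21 mm clear of the plate. At cover angle q it is at x -160 cos q + 6 sin q, z 160 sin q + 6 cos q mm from cover_hinge in the tester's axes. Held at its two ends from above it can pivot between the fingers as the cover comes down.
- screwdriver: red-handled screwdriver, 170 mm long, lying flat; origin in the middle of its underside; a bystander, leave it where it is
- spool: green solder spool, 54 mm across, 30 mm high, standing on its flange; origin in the middle of its underside; a bystander, leave it where it is
- cutters: small red-handled side cutters, 140 mm long, 11 mm thick, lying flat; origin in the middle of its underside; a bystander, leave it where it is
- tweezers: black tweezers, 120 mm long, 8 mm high, lying flat; origin in the middle of its underside; a bystander, leave it where it is
- bottle: clear bottle, 48 mm across, 110 mm high, upright; origin in the middle of its underside; a bystander, leave it where it is
- jar: amber jar with black cap, 44 mm across, 50 mm high, upright; origin in the middle of its underside; a bystander, leave it where it is
- mouse: black computer mouse, 100 x 60 x 26 mm; origin in the middle of its underside; a bystander, leave it where it is

How it is judged:
By the outcome, as a careful person would: the job done as asked, in the order asked, and still so for the second after the job is handed in, with the robot touching nothing.
It also fails if it takes over 72 s, if anything falls off the work surface, if the arm or the gripper's body presses on something with over 40 N, if the wrist force passes 120 N, or if a joint passes its speed limit or range.

ROBOT

A 6-joint arm with a two-finger parallel gripper is mounted at the origin on the work surface. World frame = base frame: x ahead of the robot, y to its left, z up, the work surface at z = 0. Lengths are in mm, angles in rad, forces in N, time in s.
With the tool pointing down it reaches from about 350 to 975 mm from the base axis. Payload 7.1 kg.
Tool frame: the origin (TCP) lies on the mounting face of the last link; the fingertips stand 182 mm ahead of it and the grasp point (between the pads) lies 163 mm ahead of it (ctrl.tcp_to_tips is the distance from the TCP to the fingertips, in mm); z points along the fingers, y is the direction in which the jaws open and shut (so a half turn about z gives the same grasp; the last joint's range is limited). The gripper opens to 88 mm and grips with 3 to 60 N. Pads are 20 mm wide; open, the fingers measure 115 mm over their backs; the gripper's body (75 mm by 178 mm) begins 61 mm behind the grasp point.
Start: joints at [1.089, 0.423, 1.63, -0, 1.089, -0.019], TCP at [279.003, 559.253, 404.675] pointing down, gripper open.
Joint ranges: [-3, 3], [-0.9, 2.11], [0.09, 2.58], [-1.31, 4.45], [0.11, 2.69], [-2.54, 2.54]. Speed limits (rad/s): [2.39, 2.39, 3.01, 3.14, 3.14, 3.14].

INTERFACE

Orientations are given as a rotation vector (axis times angle).
In Python, from workcell import ctrl gives the robot as it stands. The module is installed in compiled form; this text tells all that it offers.
- The arm moves only by the tool send_rows, never from a script. Its argument "commands" is a list of rows, each an object with "translation": the shift along the world's x, y, z normalised to -1 to 1, where 1 is 0.1 m, a list of three; "twist": the turn, a rotation vector about the world's x, y, z normalised to -1 to 1, where 1 is 0.5 rad, a list of three. A call has exactly 10 rows; each row is the pose to reach, as a shift and turn from the pose commanded when the call began; what a row does not reach only later rows make up. A row lasts 1/10 s, in which the tool goes at most 50 mm and 8.59 degrees, less where a joint would pass 70% of its speed; a pose out of reach is approached as far as the arm can. A call with a number of a shift or a turn outside -1 to 1 is refused whole. A call with a gripper value outside its range is refused whole. "grip" is the closure, from -1 (fully open) to 1 (shut), set as the call begins (left out, the last holds). The fingers move at their own pace and stop on an object; the grip force is fixed at half the most. Time passes only in rows, so rows that repeat a pose let the fingers close, or fill a call up. It gives the time, the measured TCP pose, the force and the opening at its end, in the units of the state.
- ctrl.get_obs(): the state, without advancing time (a new reading comes with each control period).
- ctrl.get_image(name): name is "side" or "top" or "wrist"; returns a dict with "img" (420x560x3 uint8, red, green, blue), "intrinsics" (3x3 intrinsics, pixels), "cam_to_world" (4x4, takes a point from camera to world coordinates). Camera axes: x right, y down, z forward; pixel columns grow to the right and rows downward; lengths in mm; the calibration is good to about 2 mm. The wrist camera is an equidistant fisheye: a pixel r from the principal point sees the ray r / f radians off the axis. A picture is of the moment at which its call begins. There is no depth.
- ctrl.close_job(): hands the job in, once; it reports no verdict.
The state is a dict: "t": time; "qpos": joint angles; "qvel": joint speeds; "joint_torque": joint torques, N m; "ee_pos": TCP position; "orientation": TCP orientation; "ft_force": force on the tool from outside, world axes, zero at the start; "moment": the same for the moment, N m; "width": finger opening in mm.
Only numpy, scipy, OpenCV 4.12 (cv2) and the standard library are available. Lean on these libraries where they do the work, as an engineer would, in place of code of your own. Each camera call takes 0.05 s, during which the arm holds its last target. There are 200 camera calls.

## Working session

There is one attempt and no reset: what is moved stays moved. The work goes in short steps, Python scripts to look and compute and a tool call to move; the robot and the scene stay as the last step left them, time stands still between calls to the robot, and variables do not carry over. Pictures are saved under pics/ and viewed, about 8 in all and at most 12, crops included, and the job is handed in when it is done.

Besides the shell and the picture viewer there is one more tool, called after "Emit:" as name([rows], argument=value, ...), one row to a line, values as JSON. send_rows: Moves the arm, as the interface text tells. Its arguments: {"type":"object","properties":{"commands":{"type":"array","items":{"type":"object","properties":{"translation":{"type":"array","items":{"type":"number"}},"twist":{"type":"array","items":{"type":"number"}}}}},"grip":{"type":"number"}},"required":["commands"]}

```bash
mkdir -p pics
python3 - <<'E'
from workcell import ctrl
import cv2, pickle
for n in ("top","side"):
    d=ctrl.get_image(n); cv2.imwrite(f"pics/{n}0.png",d["img"][:,:,::-1]); pickle.dump(d,open(f"{n}0.pkl","wb"))
    print(n,d["intrinsics"].tolist(),d["cam_to_world"].round(4).tolist())
o=ctrl.get_obs(); print(o)
E
```

```text
top [[391.9313431982605, 0.0, 286.5572731029228], [0.0, 391.9313431982605, 204.88533611119982], [0.0, 0.0, 1.0]] [[-0.0088, -0.9983, 0.0576, 471.7642], [-0.9996, 0.0103, 0.0249, 27.2234], [-0.0255, -0.0574, -0.998, 1142.4811], [0.0, 0.0, 0.0, 1.0]]
side [[436.78656926047984, 0.0, 269.87222312588995], [0.0, 436.78656926047984, 209.3856149318864], [0.0, 0.0, 1.0]] [[0.6963, -0.4148, 0.5858, -225.4851], [-0.7174, -0.3749, 0.5872, -727.2226], [-0.024, -0.8291, -0.5586, 812.4032], [0.0, 0.0, 0.0, 1.0]]
{'t': 0.1, 'qpos': array([ 1.08901287e+00,  4.23771613e-01,  1.63063473e+00, -2.43632499e-05,
        1.08865046e+00, -1.89638963e-02]), 'qvel': array([ 0.00051513, -0.00204815, -0.00133637,  0.0015363 , -0.00251858,
       -0.00221981]), 'joint_torque': array([ 8.72295714e-04, -5.45611167e+01, -2.74324393e+01,  6.45337114e-02,
        1.87623454e-02, -3.89292813e-05]), 'ee_pos': array([278.87999856, 559.02995006, 403.96645775]), 'orientation': array([-7.20428246e-01, -3.05752100e+00,  2.23632475e-03]), 'ft_force': array([1.1650627 , 0.30018554, 0.4075206 ]), 'moment': array([0.05406497, 0.01376952, 0.00872149]), 'width': 87.85747908822071}
```

View pics/top0.png

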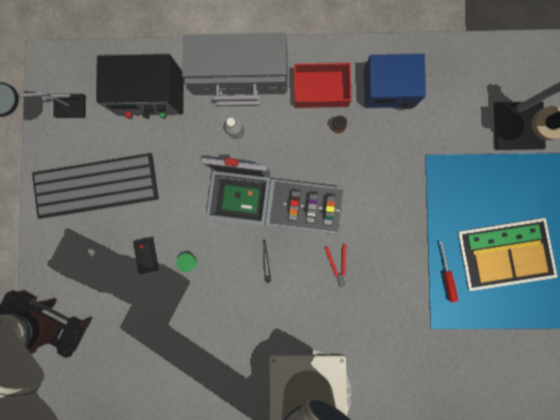

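View pics/side0.png

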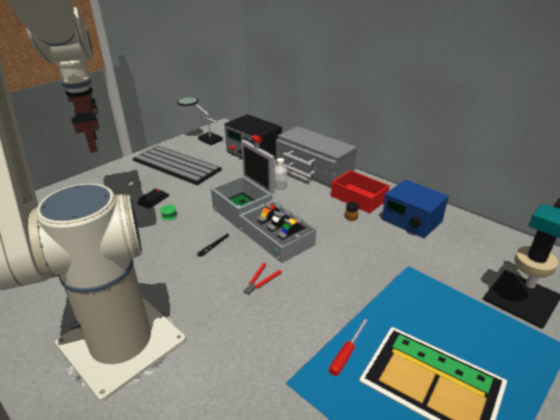

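The top view shows the tester at about columns 208-343 and rows 155-232, with the cover open at the far side. The side view shows the cover near upright. I'll enlarge both.

Run:
```python
import cv2, numpy as np
a=cv2.imread("pics/top0.png")[145:240,195:355]; b=cv2.imread("pics/side0.png")[130:260,205:325]
A=cv2.resize(a,None,fx=5,fy=5,interpolation=cv2.INTER_CUBIC)
for x in range(0,160,20): cv2.putText(A,str(195+x),(x*5,10),0,.35,(255,255,255),1); cv2.line(A,(x*5,12),(x*5,18),(255,255,255),1)
for y in range(0,95,10): cv2.putText(A,str(145+y),(0,y*5+4),0,.35,(255,255,255),1)
cv2.imwrite("pics/topc.png",A)
```

```text
(no output)
```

View pics/topc.png

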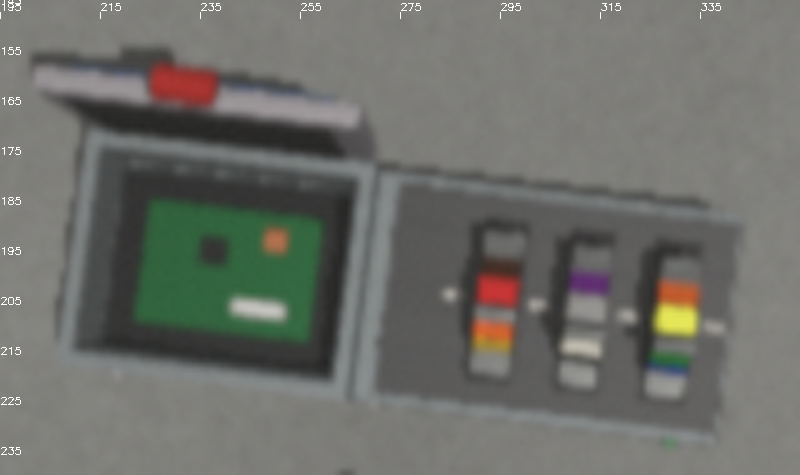

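```bash
cat > h.py <<'E'
import numpy as np, pickle, cv2
from scipy.spatial.transform import Rotation as R
from scipy.optimize import least_squares
def proj(d,P):
    T=d["cam_to_world"];K=d["intrinsics"];p=(np.atleast_2d(P)-T[:3,3])@T[:3,:3]
    return np.c_[K[0,0]*p[:,0]/p[:,2]+K[0,2],K[1,1]*p[:,1]/p[:,2]+K[1,2]]
def t2w(pose,P):
    x,y,a=pose; P=np.atleast_2d(P).astype(float); c,s=np.cos(a),np.sin(a)
    return np.c_[x+c*P[:,0]-s*P[:,1],y+s*P[:,0]+c*P[:,1],P[:,2]]
def wheel(v,y):  # lug tips & facets (tester frame)
    L={b:(42*np.sin(v-(b+.5)*.62832),y,70+42*np.cos(v-(b+.5)*.62832)) for b in (0,2,4,6,8)}
    F={d:(28.5*np.sin(v-d*.62832),y,70+28.5*np.cos(v-d*.62832)) for d in range(10)}
    return L,F
E
python3 - <<'E'
from h import *
from workcell import ctrl
d=pickle.load(open("top0.pkl","rb"))
cr=lambda u:(np.array(u,float)+.5)/5-.5+[195,145]
marks=[(0,-21,61),(0,-69,61),(0,-117,61),(0,-165,61),(65,190,80),(-65,190,80)]
px=cr([(449,294),(537,305),(627,316),(713,327),(88,128),(62,352)])
f=least_squares(lambda p:(proj(d,t2w(p,marks))-px).ravel(),[530,0,-.1],x_scale=[10,10,.1])
p=f.x;print(p,f.fun.reshape(-1,2).round(2).tolist())
np.save("pose.npy",p)
for n,y in(("L",-45),("M",-93),("R",-141)):
  for v in {"L":(2,2.2,2.4),"M":(7.6,7.8,8),"R":(3.8,4,4.2)}[n]:
    L,F=wheel(v*.62832,y)
    print(n,v,{k:((proj(d,t2w(p,[q]))[0]-[195,145]+.5)*5-.5).round(0).tolist() for k,q in {**{f'lug{b}':x for b,x in L.items()},**{f'f{b}':x for b,x in F.items()}}.items() if q[2]>75})
for q in(1.3,1.4,1.5,1.57,1.7):
  g=(65-160*np.cos(q)+6*np.sin(q),110,80+160*np.sin(q)+6*np.cos(q)); print(q,((proj(d,t2w(p,[g]))[0]-[195,145]+.5)*5-.5).round(0), t2w(p,[g])[0].round(0))
o=ctrl.get_obs();print(R.from_rotvec(o["orientation"]).as_matrix().round(3))
w=ctrl.get_image("wrist");print(w["intrinsics"],(R.from_rotvec(o["orientation"]).as_matrix().T@(w["cam_to_world"][:3,3]-o["ee_pos"])).round(1),(R.from_rotvec(o["orientation"]).as_matrix().T@w["cam_to_world"][:3,:3]).round(3).tolist())
E
```

```text
[ 5.41857474e+02  7.80811036e+01 -1.42725209e-01] [[1.03, -0.2], [0.65, -0.11], [-0.09, -0.01], [0.03, 0.09], [0.02, -0.99], [-1.63, 1.17]]
L 2 {'lug0': [505.0, 232.0], 'lug2': [493.0, 318.0], 'f0': [504.0, 248.0], 'f1': [501.0, 264.0], 'f2': [497.0, 295.0], 'f3': [493.0, 326.0], 'f4': [490.0, 346.0]}
L 2.2 {'lug0': [506.0, 228.0], 'lug2': [495.0, 308.0], 'lug4': [487.0, 373.0], 'f0': [504.0, 246.0], 'f1': [502.0, 260.0], 'f2': [498.0, 288.0], 'f3': [493.0, 320.0], 'f4': [491.0, 344.0]}
L 2.4 {'lug0': [506.0, 225.0], 'lug2': [496.0, 298.0], 'lug4': [487.0, 371.0], 'f1': [502.0, 256.0], 'f2': [498.0, 282.0], 'f3': [494.0, 314.0], 'f4': [491.0, 340.0]}
M 7.6 {'lug6': [593.0, 256.0], 'lug8': [581.0, 348.0], 'f6': [591.0, 264.0], 'f7': [588.0, 287.0], 'f8': [584.0, 320.0], 'f9': [580.0, 348.0]}
M 7.8 {'lug6': [593.0, 250.0], 'lug8': [582.0, 339.0], 'f0': [578.0, 360.0], 'f6': [591.0, 261.0], 'f7': [589.0, 281.0], 'f8': [585.0, 313.0], 'f9': [581.0, 343.0]}
M 8 {'lug6': [594.0, 244.0], 'lug8': [584.0, 330.0], 'f0': [578.0, 358.0], 'f6': [591.0, 259.0], 'f7': [590.0, 276.0], 'f8': [586.0, 
[... 301 characters left out ...]
6.0, 318.0], 'f5': [671.0, 350.0], 'f6': [666.0, 370.0]}
R 4.2 {'lug2': [683.0, 251.0], 'lug4': [676.0, 332.0], 'lug6': [662.0, 396.0], 'f2': [679.0, 270.0], 'f3': [679.0, 283.0], 'f4': [676.0, 312.0], 'f5': [672.0, 344.0], 'f6': [667.0, 367.0]}
1.3 [174. 174.] [585. 183. 236.]
1.4 [177. 140.] [601. 181. 239.]
1.5 [182. 106.] [617. 178. 240.]
1.57 [185.  82.] [628. 177. 240.]
1.7 [192.  39.] [648. 174. 238.]
[[-0.895  0.446 -0.001]
 [ 0.446  0.895 -0.001]
 [ 0.    -0.001 -1.   ]]
[[325.1922621    0.         280.54722515]
 [  0.         325.1922621  207.39770911]
 [  0.           0.           1.        ]] [71.2 -1.7 18.8] [[-0.001, -0.964, -0.265], [1.0, -0.0, -0.001], [0.001, -0.265, 0.964]]
```

The wheels read about 2.1, 7.9 and 4.0, and the cover is at about 1.57 rad. The tester is near (542, 78) with a yaw of about -0.14. I'll move over the wheel bank, turning so that the jaws lie along the tester's x.

Emit:
send_rows([
  {"translation":[0.04,-0.1,0],"twist":[0,0,-0.04]},
  {"translation":[0.08,-0.2,0],"twist":[0,0,-0.08]},
  {"translation":[0.12,-0.3,0],"twist":[0,0,-0.12]},
  {"translation":[0.16,-0.4,0],"twist":[0,0,-0.16]},
  {"translation":[0.2,-0.5,0],"twist":[0,0,-0.2]},
  {"translation":[0.24,-0.6,0],"twist":[0,0,-0.24]},
  {"translation":[0.28,-0.7,0],"twist":[0,0,-0.28]},
  {"translation":[0.32,-0.8,0],"twist":[0,0,-0.32]},
  {"translation":[0.37,-0.9,0],"twist":[0,0,-0.37]},
  {"translation":[0.42,-1,0],"twist":[0,0,-0.41]},
])

```text
t: 1.15
ee_pos: [321.4, 458.4, 404.7]
orientation: [1.032, 2.967, 0.0]
ft_force: [1.0, -0.1, 0.3]
width: 88.0
```

Emit:
send_rows([
  {"translation":[0.04,-0.1,0],"twist":[0,0,-0.04]},
  {"translation":[0.08,-0.2,0],"twist":[0,0,-0.08]},
  {"translation":[0.12,-0.3,0],"twist":[0,0,-0.12]},
  {"translation":[0.16,-0.4,0],"twist":[0,0,-0.16]},
  {"translation":[0.2,-0.5,0],"twist":[0,0,-0.2]},
  {"translation":[0.24,-0.6,0],"twist":[0,0,-0.24]},
  {"translation":[0.28,-0.7,0],"twist":[0,0,-0.28]},
  {"translation":[0.32,-0.8,0],"twist":[0,0,-0.32]},
  {"translation":[0.37,-0.9,0],"twist":[0,0,-0.37]},
  {"translation":[0.42,-1,0],"twist":[0,0,-0.41]},
])

```text
t: 2.15
ee_pos: [363.4, 358.4, 404.7]
orientation: [1.331, 2.846, 0.0]
ft_force: [-0.7, -0.4, -0.1]
width: 87.8
```

Emit:
send_rows([
  {"translation":[0.04,-0.1,0],"twist":[0,0,-0.04]},
  {"translation":[0.08,-0.2,0],"twist":[0,0,-0.08]},
  {"translation":[0.12,-0.3,0],"twist":[0,0,-0.12]},
  {"translation":[0.16,-0.4,0],"twist":[0,0,-0.16]},
  {"translation":[0.2,-0.5,0],"twist":[0,0,-0.2]},
  {"translation":[0.24,-0.6,0],"twist":[0,0,-0.24]},
  {"translation":[0.28,-0.7,0],"twist":[0,0,-0.28]},
  {"translation":[0.32,-0.8,0],"twist":[0,0,-0.32]},
  {"translation":[0.37,-0.9,0],"twist":[0,0,-0.37]},
  {"translation":[0.42,-1,0],"twist":[0,0,-0.41]},
])

```text
t: 3.15
ee_pos: [405.4, 258.4, 404.7]
orientation: [1.615, 2.695, 0.0]
ft_force: [-0.7, 1.3, -0.7]
width: 87.8
```

Emit:
send_rows([
  {"translation":[0.04,-0.1,0],"twist":[0,0,-0.04]},
  {"translation":[0.08,-0.2,0],"twist":[0,0,-0.08]},
  {"translation":[0.12,-0.3,0],"twist":[0,0,-0.12]},
  {"translation":[0.16,-0.4,0],"twist":[0,0,-0.16]},
  {"translation":[0.2,-0.5,0],"twist":[0,0,-0.2]},
  {"translation":[0.24,-0.6,0],"twist":[0,0,-0.24]},
  {"translation":[0.28,-0.7,0],"twist":[0,0,-0.28]},
  {"translation":[0.32,-0.8,0],"twist":[0,0,-0.32]},
  {"translation":[0.37,-0.9,0],"twist":[0,0,-0.37]},
  {"translation":[0.42,-1,0],"twist":[0,0,-0.41]},
])

```text
t: 4.15
ee_pos: [447.4, 158.4, 404.7]
orientation: [1.882, 2.515, 0.0]
ft_force: [-0.1, -0.2, 0.8]
width: 88.3
```

Emit:
send_rows([
  {"translation":[0.04,-0.1,0],"twist":[0,0,-0.04]},
  {"translation":[0.08,-0.2,0],"twist":[0,0,-0.08]},
  {"translation":[0.12,-0.3,0],"twist":[0,0,-0.12]},
  {"translation":[0.16,-0.4,0],"twist":[0,0,-0.16]},
  {"translation":[0.2,-0.5,0],"twist":[0,0,-0.2]},
  {"translation":[0.24,-0.6,0],"twist":[0,0,-0.24]},
  {"translation":[0.28,-0.7,-0.1],"twist":[0,0,-0.28]},
  {"translation":[0.32,-0.8,-0.2],"twist":[0,0,-0.32]},
  {"translation":[0.37,-0.9,-0.3],"twist":[0,0,-0.37]},
  {"translation":[0.42,-1,-0.4],"twist":[0,0,-0.41]},
])

```text
t: 5.15
ee_pos: [489.2, 58.4, 363.4]
orientation: [-2.129, -2.309, 0.001]
ft_force: [0.3, 1.0, -0.1]
width: 88.2
```

Emit:
send_rows([
  {"translation":[0.06,-0.06,0],"twist":[0,0,-0.06]},
  {"translation":[0.12,-0.12,0],"twist":[0,0,-0.12]},
  {"translation":[0.18,-0.18,0],"twist":[0,0,-0.18]},
  {"translation":[0.24,-0.24,0],"twist":[0,0,-0.24]},
  {"translation":[0.3,-0.3,-0.05],"twist":[0,0,-0.3]},
  {"translation":[0.36,-0.36,-0.1],"twist":[0,0,-0.36]},
  {"translation":[0.4,-0.4,-0.15],"twist":[0,0,-0.41]},
  {"translation":[0.4,-0.4,-0.15],"twist":[0,0,-0.41]},
  {"translation":[0.4,-0.4,-0.15],"twist":[0,0,-0.41]},
  {"translation":[0.4,-0.4,-0.15],"twist":[0,0,-0.41]},
])

```text
t: 6.15
ee_pos: [528.8, 19.4, 349.7]
orientation: [-2.352, -2.082, 0.0]
ft_force: [1.0, -0.6, -0.5]
width: 87.7
```

```bash
cat >> h.py <<'E'
def snap(name):
    from workcell import ctrl
    d=ctrl.get_image("wrist"); cv2.imwrite(f"pics/{name}.png",d["img"][:,:,::-1]); pickle.dump(d,open(f"{name}.pkl","wb")); return d
def fproj(d,P):
    T=d["cam_to_world"];K=d["intrinsics"];p=(np.atleast_2d(P)-T[:3,3])@T[:3,:3]
    r=np.hypot(p[:,0],p[:,1]);th=np.arctan2(r,p[:,2]);return np.c_[K[0,0]*th*p[:,0]/r+K[0,2],K[1,1]*th*p[:,1]/r+K[1,2]]
def crop(src,dst,x0,y0,x1,y1,s):
    A=cv2.resize(cv2.imread(f"pics/{src}.png")[y0:y1,x0:x1],None,fx=s,fy=s,interpolation=cv2.INTER_CUBIC)
    for x in range(-x0%20,x1-x0,20): cv2.putText(A,str(x0+x),(x*s,10),0,.35,(255,255,255),1)
    for y in range(-y0%20,y1-y0,20): cv2.putText(A,str(y0+y),(0,y*s+4),0,.35,(255,255,255),1)
    cv2.imwrite(f"pics/{dst}.png",A)
E
python3 - <<'E'
from h import *
from workcell import ctrl
snap("w1"); d=pickle.load(open("w1.pkl","rb"));o=ctrl.get_obs();print(o["t"],o["ee_pos"],R.from_rotvec(o["orientation"]).as_matrix().round(3).tolist(),o["ft_force"])
p=np.load("pose.npy");print(fproj(d,t2w(p,[(0,-21,61),(0,-69,61),(0,-117,61),(0,-165,61),(65,190,80),(-65,-175,61),(65,-175,61),(65,30,80),(-65,30,80)])).round(0).tolist())
E
```

```text
6.2 [528.85291357  19.44857927 349.77182139] [[0.121, 0.993, 0.0], [0.993, -0.121, 0.0], [0.0, 0.0, -1.0]] [0.37406821 0.44702239 0.66560914]
[[287.0, 158.0], [285.0, 213.0], [284.0, 263.0], [283.0, 307.0], [369.0, -75.0], [217.0, 313.0], [347.0, 315.0], [372.0, 99.0], [204.0, 95.0]]
```

View pics/w1.png

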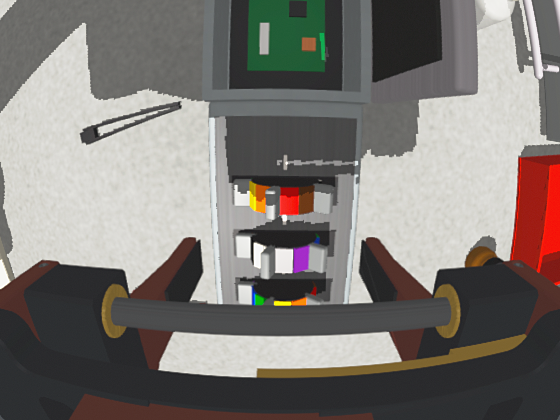

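The wrist view shows white marks near (287,162) and (285,220), and the wheels at rows 200, 258 and 298. I'll enlarge it.

Run:
```python
from h import *
crop("w1","w1c",205,90,365,240,4)
a=cv2.imread("pics/w1c.png"); 
crop("w1","w1d",225,220,345,308,4); b=cv2.imread("pics/w1d.png"); 
A=np.zeros((600,800,3),np.uint8); crop("w1","x",200,152,365,308,1)
crop("w1","w1c",200,158,360,308,4)
```

```text
(no output)
```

View pics/w1c.png

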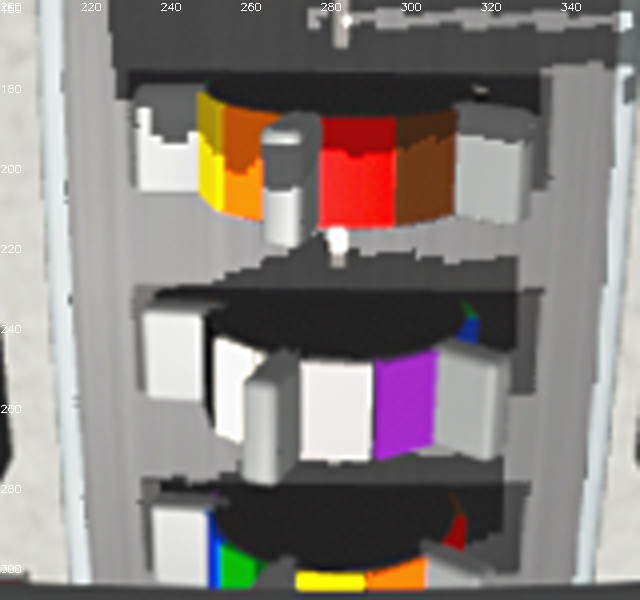

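Run:
```python
from h import *
d=pickle.load(open("w1.pkl","rb"))
t=.62832
def B(v,b,y,r=29.2): a=v-(b+.5)*t; return (r*np.sin(a),y,70+r*np.cos(a))
def model(q):
    p=q[:3];vl,vm,vr=q[3:]
    P=[(0,-20,61),(0,-69,61),(-65,30,80),(65,30,80),(0,-34,98.5),(0,-56,98.5),(0,-82,98.5),(0,-104,98.5),
       B(vl,1,-45),B(vl,2,-45,42),B(vm,7,-93),B(vm,8,-93,42),B(vr,3,-135)]
    return fproj(d,t2w(p,P))
n=np.nan
M=np.array([(284.6,162),(284.3,n),(209,100),(369,98),(n,186.7),(n,215),(n,248.5),(n,273),(299,n),(270.3,n),(293.3,n),(265.5,n),(291.2,n)])
f=least_squares(lambda q:np.nan_to_num(((model(q)-M)*[1,1]).ravel()),[540,78,-.13,2*t,8*t,4*t],x_scale=[10,10,.1,.3,.3,.3],loss='soft_l1')
print(f.x[:3],f.x[3:]/t);print((model(f.x)-M).round(1).tolist());np.save("pose.npy",f.x[:3])
p=f.x[:3]
print(t2w(p,[(0,-45,70),(0,-93,70),(0,-141,70),(65,110,80)]).round(1).tolist())
dt=pickle.load(open("top0.pkl","rb"))
g=(71,110,240); print(((proj(dt,t2w(p,[g,(0,-21,61),(0,-165,61)]))-[195,145]+.5)*5-.5).round(0).tolist())
```

```text
[ 5.39934647e+02  7.46242641e+01 -1.34095902e-01] [2.09192418 7.93994411 3.86594362]
[[0.4, -1.1], [-0.2, nan], [-7.0, 0.6], [0.6, 5.1], [nan, -0.3], [nan, 0.3], [nan, -1.0], [nan, -0.1], [0.3, nan], [-0.2, nan], [0.9, nan], [-0.5, nan], [-0.0, nan]]
[[533.9, 30.0, 70.0], [527.5, -17.5, 70.0], [521.1, -65.1, 70.0], [619.1, 174.9, 80.0]]
[[191.0, 87.0], [460.0, 296.0], [720.0, 328.0]]
```

Run:
```python
from h import *
from workcell import ctrl
o=ctrl.get_obs();q=o["qpos"];print(q.round(3))
Q=[(.42377,2.0544,np.hypot(278.88,559.03),403.97),(q[1],q[1]+q[2],np.hypot(*o["ee_pos"][:2]),o["ee_pos"][2])]
A=[];b=[]
for a,s,r,z in Q: A+=[[np.sin(a),np.sin(s),0],[np.cos(a),np.cos(s),1]];b+=[r,z]
x,res,_,_=np.linalg.lstsq(A,b,rcond=None);print(x,res)
L1,L2,hd=x
for d in(80,100,130):
  for th in(-54,-40,-30,-18,0,18,40,54):
    t=np.radians(th); ax=534;r=ax+(215+d)*np.sin(t);z=70+(215+d)*np.cos(t)-(hd+d)
    D=np.hypot(r,z);q3=np.arccos((D*D-L1*L1-L2*L2)/(2*L1*L2));q2=np.arctan2(r,z)-np.arctan2(L2*np.sin(q3),L1+L2*np.cos(q3));print(d,th,round(q2,2),round(q3,2),'q5',round(np.pi+t-q2-q3,2))
```

```text
[0.014 0.359 1.884 0.    0.9   0.136]
[588.68279896 423.50508124  63.10279868] [142.88311623]
80 -54 0.48 2.61 q5 -0.88
80 -40 0.35 2.45 q5 -0.36
80 -30 0.33 2.33 q5 -0.04
80 -18 0.35 2.18 q5 0.3
80 0 0.43 1.97 q5 0.74
80 18 0.57 1.76 q5 1.13
80 40 0.75 1.53 q5 1.56
80 54 0.88 1.41 q5 1.8
100 -54 0.5 2.65 q5 -0.95
100 -40 0.35 2.48 q5 -0.39
100 -30 0.32 2.35 q5 -0.06
100 -18 0.34 2.2 q5 0.29
100 0 0.43 1.97 q5 0.74
100 18 0.58 1.74 q5 1.14
100 40 0.78 1.49 q5 1.57
100 54 0.91 1.36 q5 1.82
130 -54 0.56 2.72 q5 -1.08
130 -40 0.36 2.53 q5 -0.45
130 -30 0.32 2.39 q5 -0.09
130 -18 0.33 2.22 q5 0.28
130 0 0.43 1.97 q5 0.74
130 18 0.59 1.72 q5 1.15
130 40 0.81 1.44 q5 1.59
130 54 0.95 1.28 q5 1.85
```

```bash
cat >> h.py <<'E'
def rot(p,lean):  # tool orientation: z down, y along tester x, leaning
    c,s=np.cos(p[2]),np.sin(p[2]); B=np.array([[-s,c,0],[c,s,0],[0,0,-1]]).T
    return R.from_rotvec(lean*np.array([-s,c,0]))*R.from_matrix(B)
def tcp(p,y,lean,rt):
    r=rt+182; return t2w(p,[(r*np.sin(lean),y,70+r*np.cos(lean))])[0]
def plan(calls,p,pos=None,ori=None):
    """calls: list of lists of (row, y, lean_deg, rt); linear between; prints key rows"""
    from workcell import ctrl
    o=ctrl.get_obs(); pos=o["ee_pos"] if pos is None else pos; ori=R.from_rotvec(o["orientation"]) if ori is None else ori
    for c in calls:
        out=[]
        for row,y,l,rt in c:
            l=np.radians(l); t=np.round((tcp(p,y,l,rt)-pos)/100,2); w=np.round((rot(p,l)*ori.inv()).as_rotvec()/.5,2); out.append((row,t.tolist(),w.tolist()))
        for x in out: print(x)
        print('--'); pos=pos+t*100; ori=R.from_rotvec(w*.5)*ori
E
python3 - <<'E'
from h import *
p=np.load("pose.npy");p[1]=75.5;np.save("pose.npy",p)
plan([[(4,-48,-15,75),(6,-48,-15,60),(8,-48,-15,45),(9,-48,-15,38),(10,-48,-15,33)],
 [(3,-48,-15,33)]+[(3+i,-48,-15+3.5*i,33) for i in range(1,8)],
 [(i,-48,9.5+2.5*i,33) for i in range(1,11)],[(i,-48,34.5+2*i,33) for i in range(1,11)]],p)
E
```

```text
(4, [-0.61, 0.17, -0.32], [-0.07, -0.52, -0.02])
(6, [-0.57, 0.17, -0.46], [-0.07, -0.52, -0.02])
(8, [-0.54, 0.16, -0.61], [-0.07, -0.52, -0.02])
(9, [-0.52, 0.16, -0.67], [-0.07, -0.52, -0.02])
(10, [-0.5, 0.16, -0.72], [-0.07, -0.52, -0.02])
--
(3, [-0.0, -0.0, -0.0], [0.0, 0.0, -0.0])
(4, [0.12, -0.02, 0.03], [0.02, 0.12, -0.0])
(5, [0.25, -0.04, 0.05], [0.04, 0.24, -0.0])
(6, [0.38, -0.05, 0.07], [0.05, 0.36, -0.0])
(7, [0.51, -0.07, 0.07], [0.07, 0.48, -0.0])
(8, [0.64, -0.09, 0.07], [0.08, 0.61, -0.01])
(9, [0.77, -0.11, 0.06], [0.1, 0.73, -0.01])
(10, [0.9, -0.12, 0.04], [0.12, 0.85, -0.01])
--
(1, [0.09, -0.01, -0.01], [0.01, 0.08, 0.01])
(2, [0.18, -0.03, -0.04], [0.02, 0.17, 0.01])
(3, [0.27, -0.04, -0.06], [0.03, 0.26, 0.01])
(4, [0.36, -0.05, -0.09], [0.05, 0.34, 0.01])
(5, [0.44, -0.06, -0.12], [0.06, 0.43, 0.01])
(6, [0.53, -0.07, -0.16], [0.07, 0.52, 0.01])
(7, [0.61, -0.09, -0.2], [0.08, 0.6, 0.01])
(8, [0.7, -0.1, -0.25], [0.09, 0.69, 0.01])
(9, [0.78, -0.11, -0.29], [0.1, 0.78, 0.01])
(10, [0.85, -0.12, -0.35], [0.12, 0.86, 0.01])
--
(1, [0.06, -0.01, -0.04], [0.0, 0.07, -0.0])
(2, [0.12, -0.01, -0.09], [0.01, 0.14, -0.0])
(3, [0.18, -0.02, -0.13], [0.02, 0.21, -0.0])
(4, [0.24, -0.03, -0.18], [0.03, 0.28, -0.0])
(5, [0.29, -0.04, -0.23], [0.04, 0.35, -0.0])
(6, [0.34, -0.04, -0.29], [0.05, 0.42, -0.0])
(7, [0.39, -0.05, -0.34], [0.06, 0.49, -0.0])
(8, [0.44, -0.06, -0.4], [0.07, 0.56, -0.0])
(9, [0.49, -0.06, -0.46], [0.08, 0.63, -0.0])
(10, [0.53, -0.07, -0.52], [0.09, 0.69, -0.0])
--
```

Emit:
send_rows([
  {"translation":[-0.15,0.04,-0.08],"twist":[-0.02,-0.13,0]},
  {"translation":[-0.3,0.08,-0.16],"twist":[-0.04,-0.26,-0.01]},
  {"translation":[-0.46,0.12,-0.24],"twist":[-0.05,-0.39,-0.01]},
  {"translation":[-0.61,0.17,-0.32],"twist":[-0.07,-0.52,-0.02]},
  {"translation":[-0.59,0.17,-0.39],"twist":[-0.07,-0.52,-0.02]},
  {"translation":[-0.57,0.17,-0.46],"twist":[-0.07,-0.52,-0.02]},
  {"translation":[-0.55,0.17,-0.54],"twist":[-0.07,-0.52,-0.02]},
  {"translation":[-0.54,0.16,-0.61],"twist":[-0.07,-0.52,-0.02]},
  {"translation":[-0.52,0.16,-0.67],"twist":[-0.07,-0.52,-0.02]},
  {"translation":[-0.5,0.16,-0.72],"twist":[-0.07,-0.52,-0.02]},
], grip=0.45)

```text
t: 7.2
ee_pos: [479.4, 35.1, 276.9]
orientation: [2.207, 1.932, 0.252]
ft_force: [1.0, -0.1, 0.3]
width: 24.0
```

Run:
```python
from h import *
snap("w2")
```

```text
(no output)
```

View pics/w2.png

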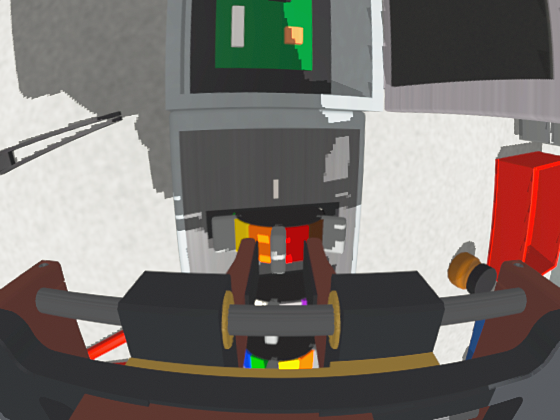

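The left lug at about (278,245) sits centred between the fingers, at about columns 245 and 315. I'll pinch it and turn.

Emit:
send_rows([
  {"translation":[0,0,0],"twist":[0,0,0]},
  {"translation":[0,0,0],"twist":[0,0,0]},
  {"translation":[0,0,0],"twist":[0,0,0]},
  {"translation":[0.12,-0.02,0.03],"twist":[0.02,0.12,0]},
  {"translation":[0.25,-0.04,0.05],"twist":[0.04,0.24,0]},
  {"translation":[0.38,-0.05,0.07],"twist":[0.05,0.36,0]},
  {"translation":[0.51,-0.07,0.07],"twist":[0.07,0.48,0]},
  {"translation":[0.64,-0.09,0.07],"twist":[0.08,0.61,-0.01]},
  {"translation":[0.77,-0.11,0.06],"twist":[0.1,0.73,-0.01]},
  {"translation":[0.9,-0.12,0.04],"twist":[0.12,0.85,-0.01]},
], grip=1)

```text
t: 8.25
ee_pos: [569.2, 23.0, 281.9]
orientation: [-2.268, -1.978, 0.168]
ft_force: [-1.7, -5.2, -2.2]
width: 7.9
```

Run:
```python
from h import *
p=np.load("pose.npy")
plan([[(i,-48,9.5+2.5*i,33) for i in (5,10)],[(i,-48,34.5+2*i,33) for i in (5,10)]],p)
```

```text
(5, [0.44, -0.06, -0.13], [0.06, 0.42, 0.0])
(10, [0.85, -0.11, -0.35], [0.12, 0.86, 0.0])
--
(5, [0.29, -0.04, -0.24], [0.04, 0.34, 0.01])
(10, [0.53, -0.07, -0.52], [0.09, 0.69, 0.01])
--
```

Pinched, width 7.9 mm, forces low. I'll carry on to +54.

Emit:
send_rows([
  {"translation":[0.09,-0.01,-0.02],"twist":[0.01,0.08,0]},
  {"translation":[0.18,-0.03,-0.04],"twist":[0.02,0.17,0]},
  {"translation":[0.27,-0.04,-0.06],"twist":[0.03,0.26,0]},
  {"translation":[0.36,-0.05,-0.09],"twist":[0.05,0.34,0]},
  {"translation":[0.44,-0.06,-0.13],"twist":[0.06,0.43,0]},
  {"translation":[0.53,-0.07,-0.16],"twist":[0.07,0.52,0]},
  {"translation":[0.61,-0.09,-0.2],"twist":[0.08,0.6,0]},
  {"translation":[0.7,-0.1,-0.25],"twist":[0.09,0.69,0]},
  {"translation":[0.78,-0.11,-0.29],"twist":[0.1,0.78,0]},
  {"translation":[0.85,-0.12,-0.35],"twist":[0.12,0.86,0]},
])

```text
t: 9.25
ee_pos: [654.2, 11.1, 246.8]
orientation: [-1.986, -1.732, 0.538]
ft_force: [-0.4, -3.0, 5.6]
width: 7.6
```

Emit:
send_rows([
  {"translation":[0.06,-0.01,-0.04],"twist":[0.01,0.07,0]},
  {"translation":[0.12,-0.01,-0.09],"twist":[0.02,0.14,0]},
  {"translation":[0.18,-0.02,-0.13],"twist":[0.03,0.21,0]},
  {"translation":[0.24,-0.03,-0.18],"twist":[0.04,0.28,0]},
  {"translation":[0.29,-0.04,-0.23],"twist":[0.05,0.35,0]},
  {"translation":[0.34,-0.04,-0.29],"twist":[0.06,0.42,0]},
  {"translation":[0.39,-0.05,-0.34],"twist":[0.07,0.49,0]},
  {"translation":[0.44,-0.06,-0.4],"twist":[0.08,0.56,0]},
  {"translation":[0.49,-0.06,-0.46],"twist":[0.09,0.63,0]},
  {"translation":[0.53,-0.07,-0.52],"twist":[0.09,0.69,0]},
])

```text
t: 10.25
ee_pos: [706.8, 4.0, 194.3]
orientation: [-1.741, -1.515, 0.783]
ft_force: [-2.5, 1.5, 2.0]
width: 7.6
```

Run:
```python
from h import *
from workcell import ctrl
p=np.load("pose.npy");o=ctrl.get_obs()
print((o["ee_pos"]-tcp(p,-48,np.radians(54.5),33)).round(1),np.degrees((rot(p,0).inv()*R.from_rotvec(o["orientation"])).as_rotvec()).round(1),o["ft_force"].round(1),o["moment"].round(2),o["qpos"].round(2))
# release (3 rows), back out to rt 60, shift to mid, approach rt 33
plan([[(3,-48,54,33),(6,-48,54,60),(8,-96,53,60),(10,-96,52,45)],[(3,-96,52,33)],[(3,-96,52,33),(10,-96,35,33)],[(10,-96,18,33)]],p)
```

```text
[-0.2 -0.5 -0.5] [54.5 -0.   0.2] [-2.5  1.5  2. ] [ 0.09  0.41 -0.12] [-0.03  0.99  1.23  0.09  1.87  0.09]
(3, [-0.01, 0.01, 0.02], [0.0, -0.02, 0.01])
(6, [0.21, -0.02, 0.18], [0.0, -0.02, 0.01])
(8, [0.12, -0.49, 0.21], [-0.0, -0.05, 0.01])
(10, [-0.02, -0.48, 0.15], [-0.01, -0.09, 0.01])
--
(3, [-0.1, 0.02, -0.07], [0.0, 0.0, -0.0])
--
(3, [0.0, -0.0, 0.0], [0.0, 0.0, -0.0])
(10, [-0.46, 0.06, 0.44], [-0.08, -0.59, -0.0])
--
(10, [-0.56, 0.07, 0.28], [-0.08, -0.58, -0.0])
--
```

Emit:
send_rows([
  {"translation":[0,0,0],"twist":[0,0,0]},
  {"translation":[0,0,0],"twist":[0,0,0]},
  {"translation":[0,0,0],"twist":[0,0,0]},
  {"translation":[0.07,-0.01,0.05],"twist":[0,0,0]},
  {"translation":[0.14,-0.02,0.11],"twist":[0,-0.01,0]},
  {"translation":[0.21,-0.02,0.17],"twist":[0,-0.02,0]},
  {"translation":[0.19,-0.18,0.19],"twist":[0,-0.03,0]},
  {"translation":[0.16,-0.34,0.2],"twist":[0,-0.04,0]},
  {"translation":[0.12,-0.49,0.21],"twist":[0,-0.05,0.01]},
  {"translation":[0.1,-0.49,0.21],"twist":[-0.01,-0.09,0.01]},
], grip=0.45)

```text
t: 11.25
ee_pos: [716.2, -47.9, 215.4]
orientation: [-1.774, -1.548, 0.752]
ft_force: [1.2, 0.5, 0.1]
width: 24.7
```

Run:
```python
from h import *
p=np.load("pose.npy")
d=snap("w3")
plan([[(5,-96,52,45),(10,-96,52,33)]],p)
```

```text
(5, [-0.12, 0.03, -0.06], [0.0, 0.01, 0.0])
(10, [-0.21, 0.04, -0.13], [0.0, 0.01, 0.0])
--
```

View pics/w3.png

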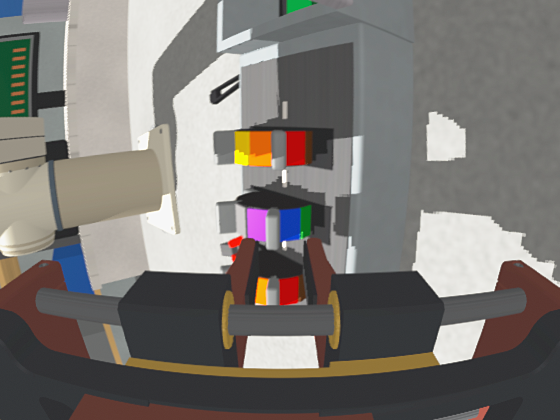

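From this lean the view shows the left lug 2|3 at (278,148) pointing at the camera. The mid lug 6|7 at (272,228) lies between the fingers. I'll pinch the mid one.

Emit:
send_rows([
  {"translation":[-0.03,0.01,-0.02],"twist":[0,0,0]},
  {"translation":[-0.06,0.02,-0.03],"twist":[0,0.01,0]},
  {"translation":[-0.09,0.03,-0.05],"twist":[0,0.01,0]},
  {"translation":[-0.12,0.03,-0.06],"twist":[0,0.01,0]},
  {"translation":[-0.14,0.03,-0.08],"twist":[0,0.01,0]},
  {"translation":[-0.16,0.04,-0.09],"twist":[0,0.01,0]},
  {"translation":[-0.18,0.04,-0.11],"twist":[0,0.01,0]},
  {"translation":[-0.2,0.04,-0.12],"twist":[0,0.01,0]},
  {"translation":[-0.21,0.04,-0.13],"twist":[0,0.01,0]},
  {"translation":[-0.21,0.04,-0.13],"twist":[0,0.01,0]},
])

```text
t: 12.3
ee_pos: [695.8, -40.8, 202.5]
orientation: [-1.769, -1.548, 0.757]
ft_force: [0.2, 0.4, -0.0]
width: 24.1
```

Run:
```python
from h import *
p=np.load("pose.npy")
plan([[(3+i,-96,52-i*17/7,33) for i in range(0,8)],[(i,-96,35-1.7*i,33) for i in range(1,11)]],p)
```

```text
(3, [-0.01, -0.02, -0.0], [0.0, -0.0, -0.0])
(4, [-0.07, -0.01, 0.07], [-0.01, -0.09, -0.0])
(5, [-0.13, 0.0, 0.14], [-0.02, -0.17, -0.0])
(6, [-0.19, 0.01, 0.2], [-0.03, -0.26, -0.0])
(7, [-0.25, 0.02, 0.27], [-0.04, -0.34, -0.0])
(8, [-0.32, 0.03, 0.33], [-0.05, -0.42, -0.0])
(9, [-0.39, 0.04, 0.38], [-0.07, -0.51, -0.0])
(10, [-0.47, 0.05, 0.44], [-0.08, -0.59, -0.0])
--
(1, [-0.05, 0.0, 0.03], [-0.0, -0.06, -0.0])
(2, [-0.1, 0.01, 0.07], [-0.01, -0.12, -0.0])
(3, [-0.16, 0.02, 0.1], [-0.02, -0.18, -0.0])
(4, [-0.21, 0.03, 0.13], [-0.03, -0.24, -0.0])
(5, [-0.27, 0.03, 0.16], [-0.04, -0.3, -0.0])
(6, [-0.32, 0.04, 0.19], [-0.04, -0.35, -0.0])
(7, [-0.38, 0.05, 0.21], [-0.05, -0.41, -0.0])
(8, [-0.44, 0.06, 0.24], [-0.06, -0.47, -0.0])
(9, [-0.5, 0.06, 0.26], [-0.07, -0.53, -0.0])
(10, [-0.56, 0.07, 0.28], [-0.08, -0.59, -0.0])
--
```

Emit:
send_rows([
  {"translation":[0,0,0],"twist":[0,0,0]},
  {"translation":[0,0,0],"twist":[0,0,0]},
  {"translation":[0,0,0],"twist":[0,0,0]},
  {"translation":[-0.06,0.01,0.07],"twist":[-0.01,-0.09,0]},
  {"translation":[-0.13,0.02,0.14],"twist":[-0.02,-0.17,0]},
  {"translation":[-0.19,0.03,0.2],"twist":[-0.03,-0.26,0]},
  {"translation":[-0.25,0.04,0.27],"twist":[-0.04,-0.34,0]},
  {"translation":[-0.32,0.05,0.33],"twist":[-0.05,-0.42,0]},
  {"translation":[-0.39,0.06,0.38],"twist":[-0.07,-0.51,0]},
  {"translation":[-0.47,0.07,0.44],"twist":[-0.08,-0.59,0]},
], grip=1)

```text
t: 13.3
ee_pos: [649.2, -34.2, 247.6]
orientation: [-1.982, -1.734, 0.546]
ft_force: [2.3, -2.8, -0.4]
width: 7.5
```

Emit:
send_rows([
  {"translation":[-0.05,0,0.03],"twist":[0,-0.06,0]},
  {"translation":[-0.1,0.01,0.07],"twist":[-0.01,-0.12,0]},
  {"translation":[-0.16,0.02,0.1],"twist":[-0.02,-0.18,0]},
  {"translation":[-0.21,0.03,0.13],"twist":[-0.03,-0.24,0]},
  {"translation":[-0.27,0.03,0.16],"twist":[-0.04,-0.3,0]},
  {"translation":[-0.32,0.04,0.19],"twist":[-0.04,-0.35,0]},
  {"translation":[-0.38,0.05,0.21],"twist":[-0.05,-0.41,0]},
  {"translation":[-0.44,0.06,0.24],"twist":[-0.06,-0.47,0]},
  {"translation":[-0.5,0.06,0.26],"twist":[-0.07,-0.53,0]},
  {"translation":[-0.56,0.07,0.28],"twist":[-0.08,-0.59,0]},
])

```text
t: 14.3
ee_pos: [593.2, -26.8, 275.7]
orientation: [-2.179, -1.905, 0.3]
ft_force: [0.1, -1.4, 6.7]
width: 7.6
```

Run:
```python
from h import *
from workcell import ctrl
p=np.load("pose.npy");o=ctrl.get_obs()
print((o["ee_pos"]-tcp(p,-96,np.radians(18),33)).round(1),np.degrees((rot(p,0).inv()*R.from_rotvec(o["orientation"])).as_rotvec()).round(1),o["ft_force"].round(1),o["moment"].round(2))
# release, back out, go right & lean back to 49
plan([[(3,-96,18,33),(5,-96,18,60),(10,-144,38,65)],[(3,-144,49,60),(10,-144,49,33)]],p)
```

```text
[0.2 1.7 1.2] [17.8 -0.1 -0. ] [ 0.1 -1.4  6.7] [-0.16  0.31  0.02]
(3, [-0.0, -0.02, -0.01], [0.0, 0.01, -0.0])
(5, [0.08, -0.03, 0.24], [0.0, 0.01, -0.0])
(10, [0.78, -0.61, -0.11], [0.1, 0.7, -0.0])
--
(3, [0.31, -0.04, -0.36], [0.05, 0.38, -0.0])
(10, [0.1, -0.01, -0.54], [0.05, 0.38, -0.0])
--
```

Emit:
send_rows([
  {"translation":[0,0,0],"twist":[0,0,0]},
  {"translation":[0,0,0],"twist":[0,0,0]},
  {"translation":[0,0,0],"twist":[0,0,0]},
  {"translation":[0.04,-0.01,0.12],"twist":[0,0,0]},
  {"translation":[0.08,-0.02,0.24],"twist":[0,0,0]},
  {"translation":[0.22,-0.15,0.2],"twist":[0.02,0.14,0]},
  {"translation":[0.36,-0.27,0.14],"twist":[0.04,0.28,0]},
  {"translation":[0.5,-0.39,0.07],"twist":[0.06,0.42,0]},
  {"translation":[0.64,-0.5,-0.01],"twist":[0.08,0.56,0]},
  {"translation":[0.78,-0.61,-0.11],"twist":[0.1,0.7,0]},
], grip=0.45)

```text
t: 15.3
ee_pos: [672.4, -88.5, 264.9]
orientation: [-1.939, -1.697, 0.587]
ft_force: [-1.0, 0.5, -0.7]
width: 24.2
```

Emit:
send_rows([
  {"translation":[0.1,-0.01,-0.12],"twist":[0.02,0.13,0]},
  {"translation":[0.21,-0.03,-0.24],"twist":[0.03,0.26,0]},
  {"translation":[0.31,-0.04,-0.36],"twist":[0.05,0.38,0]},
  {"translation":[0.28,-0.04,-0.39],"twist":[0.05,0.38,0]},
  {"translation":[0.25,-0.03,-0.41],"twist":[0.05,0.38,0]},
  {"translation":[0.22,-0.03,-0.44],"twist":[0.05,0.38,0]},
  {"translation":[0.19,-0.02,-0.46],"twist":[0.05,0.38,0]},
  {"translation":[0.16,-0.02,-0.49],"twist":[0.05,0.38,0]},
  {"translation":[0.13,-0.01,-0.52],"twist":[0.05,0.38,0]},
  {"translation":[0.1,-0.01,-0.54],"twist":[0.05,0.38,0]},
])

```text
t: 16.3
ee_pos: [680.6, -88.6, 209.7]
orientation: [-1.805, -1.579, 0.722]
ft_force: [0.0, 0.1, 0.1]
width: 24.2
```

Run:
```python
from h import *
p=np.load("pose.npy")
plan([[(3+i,-144,49-i*3,33) for i in range(0,8)],[(i,-144,28-2.6*i,33) for i in range(1,11)],[(i,-144,2-2*i,33) for i in range(1,11)]],p)
```

```text
(3, [0.01, -0.0, 0.01], [-0.0, -0.01, -0.0])
(4, [-0.07, 0.01, 0.1], [-0.02, -0.11, -0.0])
(5, [-0.15, 0.02, 0.18], [-0.03, -0.21, -0.0])
(6, [-0.23, 0.03, 0.25], [-0.04, -0.32, -0.0])
(7, [-0.32, 0.04, 0.32], [-0.06, -0.42, -0.0])
(8, [-0.41, 0.05, 0.39], [-0.07, -0.52, -0.0])
(9, [-0.5, 0.07, 0.45], [-0.09, -0.63, -0.0])
(10, [-0.6, 0.08, 0.5], [-0.1, -0.73, -0.0])
--
(1, [-0.09, 0.01, 0.05], [-0.01, -0.09, -0.0])
(2, [-0.17, 0.02, 0.09], [-0.02, -0.18, -0.0])
(3, [-0.26, 0.03, 0.12], [-0.04, -0.27, -0.0])
(4, [-0.36, 0.05, 0.15], [-0.05, -0.36, -0.0])
(5, [-0.45, 0.06, 0.18], [-0.06, -0.45, -0.0])
(6, [-0.54, 0.07, 0.2], [-0.07, -0.54, -0.0])
(7, [-0.64, 0.08, 0.22], [-0.08, -0.63, -0.0])
(8, [-0.73, 0.1, 0.24], [-0.1, -0.72, -0.0])
(9, [-0.83, 0.11, 0.25], [-0.11, -0.81, -0.0])
(10, [-0.93, 0.12, 0.25], [-0.12, -0.9, -0.0])
--
(1, [-0.07, 0.01, 0.0], [-0.01, -0.07, -0.0])
(2, [-0.14, 0.02, 0.0], [-0.02, -0.14, -0.0])
(3, [-0.22, 0.03, -0.0], [-0.03, -0.21, -0.0])
(4, [-0.29, 0.04, -0.01], [-0.04, -0.28, -0.0])
(5, [-0.37, 0.05, -0.02], [-0.05, -0.35, -0.0])
(6, [-0.44, 0.06, -0.03], [-0.06, -0.42, -0.0])
(7, [-0.51, 0.07, -0.04], [-0.07, -0.49, -0.0])
(8, [-0.59, 0.08, -0.06], [-0.07, -0.56, -0.0])
(9, [-0.66, 0.09, -0.08], [-0.08, -0.62, -0.0])
(10, [-0.73, 0.1, -0.1], [-0.09, -0.69, -0.0])
--
```

Emit:
send_rows([
  {"translation":[0,0,0],"twist":[0,0,0]},
  {"translation":[0,0,0],"twist":[0,0,0]},
  {"translation":[0.01,0,0.01],"twist":[0,-0.01,0]},
  {"translation":[-0.07,0.01,0.1],"twist":[-0.02,-0.11,0]},
  {"translation":[-0.15,0.02,0.18],"twist":[-0.03,-0.21,0]},
  {"translation":[-0.23,0.03,0.25],"twist":[-0.04,-0.32,0]},
  {"translation":[-0.32,0.04,0.32],"twist":[-0.06,-0.42,0]},
  {"translation":[-0.41,0.05,0.39],"twist":[-0.07,-0.52,0]},
  {"translation":[-0.5,0.07,0.45],"twist":[-0.09,-0.63,0]},
  {"translation":[-0.6,0.08,0.5],"twist":[-0.1,-0.73,0]},
], grip=1)

```text
t: 17.3
ee_pos: [620.4, -80.5, 259.2]
orientation: [-2.062, -1.803, 0.45]
ft_force: [-1.4, 1.2, -4.4]
width: 7.5
```

Emit:
send_rows([
  {"translation":[-0.09,0.01,0.05],"twist":[-0.01,-0.09,0]},
  {"translation":[-0.17,0.02,0.09],"twist":[-0.02,-0.18,0]},
  {"translation":[-0.26,0.03,0.12],"twist":[-0.04,-0.27,0]},
  {"translation":[-0.36,0.05,0.15],"twist":[-0.05,-0.36,0]},
  {"translation":[-0.45,0.06,0.18],"twist":[-0.06,-0.45,0]},
  {"translation":[-0.54,0.07,0.2],"twist":[-0.07,-0.54,0]},
  {"translation":[-0.64,0.08,0.22],"twist":[-0.08,-0.63,0]},
  {"translation":[-0.73,0.1,0.24],"twist":[-0.1,-0.72,0]},
  {"translation":[-0.83,0.11,0.25],"twist":[-0.11,-0.81,0]},
  {"translation":[-0.93,0.12,0.25],"twist":[-0.12,-0.9,0]},
])

```text
t: 18.3
ee_pos: [527.8, -68.3, 284.3]
orientation: [-2.345, -2.051, 0.034]
ft_force: [2.6, 3.6, -5.8]
width: 7.1
```

Emit:
send_rows([
  {"translation":[-0.07,0.01,0],"twist":[-0.01,-0.07,0]},
  {"translation":[-0.14,0.02,0],"twist":[-0.02,-0.14,0]},
  {"translation":[-0.22,0.03,0],"twist":[-0.03,-0.21,0]},
  {"translation":[-0.29,0.04,-0.01],"twist":[-0.04,-0.28,0]},
  {"translation":[-0.37,0.05,-0.02],"twist":[-0.05,-0.35,0]},
  {"translation":[-0.44,0.06,-0.03],"twist":[-0.06,-0.42,0]},
  {"translation":[-0.51,0.07,-0.04],"twist":[-0.07,-0.49,0]},
  {"translation":[-0.59,0.08,-0.06],"twist":[-0.07,-0.56,0]},
  {"translation":[-0.66,0.09,-0.08],"twist":[-0.08,-0.62,0]},
  {"translation":[-0.73,0.1,-0.1],"twist":[-0.09,-0.69,0]},
])

```text
t: 19.3
ee_pos: [455.2, -58.6, 274.2]
orientation: [2.176, 1.903, 0.302]
ft_force: [8.2, 1.6, -18.4]
width: 7.7
```

Run:
```python
from h import *
from workcell import ctrl
p=np.load("pose.npy");o=ctrl.get_obs()
print((o["ee_pos"]-tcp(p,-144,np.radians(-18),33)).round(1),np.degrees((rot(p,0).inv()*R.from_rotvec(o["orientation"])).as_rotvec()).round(1),o["ft_force"].round(1),o["moment"].round(2),o["qpos"].round(2))
# release, back out, go to viewing pose over wheels: TCP (525,+10..,340), lean 0
plan([[(3,-144,-18,33),(6,-144,-18,65),(10,-90,0,160)],[(10,-10,0,165)]],p)
```

```text
[ 0.3 -0.3 -0.2] [-17.9   0.1  -0. ] [  8.2   1.6 -18.4] [ 0.26 -0.09  0.12] [-0.16  0.37  2.16  0.03  0.3  -0.05]
(3, [-0.0, 0.0, 0.0], [-0.0, -0.0, -0.0])
(6, [-0.1, 0.02, 0.31], [-0.0, -0.0, -0.0])
(10, [0.73, 0.45, 1.38], [0.08, 0.62, -0.0])
--
(10, [0.1, 0.79, 0.05], [0.0, 0.0, -0.0])
--
```

Emit:
send_rows([
  {"translation":[0,0,0],"twist":[0,0,0]},
  {"translation":[0,0,0],"twist":[0,0,0]},
  {"translation":[0,0,0],"twist":[0,0,0]},
  {"translation":[-0.03,0.01,0.1],"twist":[0,0,0]},
  {"translation":[-0.07,0.02,0.2],"twist":[0,0,0]},
  {"translation":[-0.1,0.02,0.31],"twist":[0,0,0]},
  {"translation":[0.05,0.15,0.5],"twist":[0.02,0.15,0]},
  {"translation":[0.2,0.35,0.68],"twist":[0.04,0.31,0]},
  {"translation":[0.38,0.5,0.85],"twist":[0.06,0.46,0]},
  {"translation":[0.55,0.7,1],"twist":[0.08,0.62,0]},
], grip=0.45)

```text
t: 20.3
ee_pos: [510.3, 11.7, 377.3]
orientation: [-2.365, -2.067, 0.002]
ft_force: [0.2, -0.3, -1.1]
width: 23.9
```

Emit:
send_rows([
  {"translation":[0.05,0.15,0.05],"twist":[0,0,0]},
  {"translation":[0.1,0.3,0.1],"twist":[0,0,0]},
  {"translation":[0.12,0.45,0.1],"twist":[0,0,0]},
  {"translation":[0.15,0.6,0.1],"twist":[0,0,0]},
  {"translation":[0.15,0.6,0.1],"twist":[0,0,0]},
  {"translation":[0.15,0.6,0.1],"twist":[0,0,0]},
  {"translation":[0.15,0.6,0.1],"twist":[0,0,0]},
  {"translation":[0.15,0.6,0.1],"twist":[0,0,0]},
  {"translation":[0.15,0.6,0.1],"twist":[0,0,0]},
  {"translation":[0.15,0.6,0.1],"twist":[0,0,0]},
], grip=-0.3)

```text
t: 21.3
ee_pos: [525.0, 70.9, 384.7]
orientation: [-2.365, -2.067, 0.001]
ft_force: [-0.3, 0.7, -0.1]
width: 57.1
```

Run:
```python
from h import *
from workcell import ctrl
p=np.load("pose.npy")
d=snap("w4")
t=.62832
P=[(65,110,80),(0,-21,61),(0,-69,61),(0,-117,61)]
print(fproj(d,t2w(p,P)).round(1).tolist())
x=fproj(d,t2w(p,[(-70,-175,61),(70,-5,61),(70,-165,61),(-70,-5,61)]));print(x.round(0).tolist())
crop("w4","w4c",215,150,365,300,4)
for y,v in((-45,4),(-93,7),(-141,2)):
  for e in(-.2,0,.2):
    a=[(v+e-b)*t for b in(v-.5,v+.5)]
    print(y,v+e,'facet borders r29.2:',fproj(d,t2w(p,[(29.2*np.sin(k),y,70+29.2*np.cos(k)) for k in a]))[:,0].round(1).tolist())
```

```text
[[369.8, 70.9], [294.9, 207.9], [294.3, 253.3], [293.6, 293.7]]
[[233.0, 335.0], [366.0, 192.0], [353.0, 327.0], [223.0, 192.0]]
-45 3.8 facet borders r29.2: [302.5, 282.2]
-45 4 facet borders r29.2: [306.4, 286.1]
-45 4.2 facet borders r29.2: [310.1, 290.1]
-93 6.8 facet borders r29.2: [301.2, 282.2]
-93 7 facet borders r29.2: [304.9, 285.8]
-93 7.2 facet borders r29.2: [308.3, 289.6]
-141 1.8 facet borders r29.2: [299.8, 282.1]
-141 2 facet borders r29.2: [303.3, 285.5]
-141 2.2 facet borders r29.2: [306.5, 289.0]
```

View pics/w4c.png

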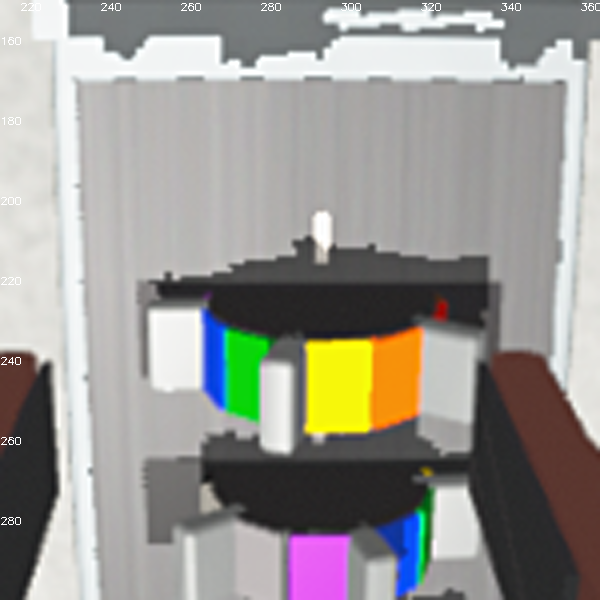

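Left reads about 4.05, with the yellow border at column 308. Mid reads about 7.03, with the violet border at 287. Right is hidden, so I'll check it from another camera while I move to a hover over the cover grip.

Emit:
send_rows([
  {"translation":[0,0,0.2],"twist":[0,0,0.1]},
  {"translation":[0,0,0.4],"twist":[0,0,0.2]},
  {"translation":[0,0,0.6],"twist":[0,0,0.3]},
  {"translation":[0,0,0.65],"twist":[0,0,0.4]},
  {"translation":[0.1,0.1,0.65],"twist":[0,0,0.5]},
  {"translation":[0.2,0.2,0.65],"twist":[0,0,0.6]},
  {"translation":[0.3,0.3,0.65],"twist":[0,0,0.7]},
  {"translation":[0.4,0.4,0.65],"twist":[0,0,0.8]},
  {"translation":[0.45,0.5,0.65],"twist":[0,0,0.9]},
  {"translation":[0.5,0.5,0.65],"twist":[0,0,1]},
])

```text
t: 22.35
ee_pos: [575.3, 122.1, 449.6]
orientation: [-1.776, -2.591, 0.001]
ft_force: [0.3, -0.4, 0.4]
width: 57.1
```

Emit:
send_rows([
  {"translation":[0.05,0.06,0],"twist":[0,0,0.1]},
  {"translation":[0.1,0.12,0],"twist":[0,0,0.2]},
  {"translation":[0.15,0.18,0],"twist":[0,0,0.3]},
  {"translation":[0.2,0.24,0],"twist":[0,0,0.4]},
  {"translation":[0.25,0.3,0],"twist":[0,0,0.5]},
  {"translation":[0.3,0.35,0],"twist":[0,0,0.6]},
  {"translation":[0.35,0.4,0],"twist":[0,0,0.7]},
  {"translation":[0.4,0.45,0],"twist":[0,0,0.8]},
  {"translation":[0.45,0.5,0],"twist":[0,0,0.9]},
  {"translation":[0.5,0.55,0],"twist":[0,0,1]},
])

```text
t: 23.35
ee_pos: [625.2, 176.3, 449.6]
orientation: [1.081, 2.95, -0.001]
ft_force: [-0.7, -0.4, -0.9]
width: 57.1
```

Emit:
send_rows([
  {"translation":[0,0,0],"twist":[0,0,0.14]},
  {"translation":[0,0,0],"twist":[0,0,0.28]},
  {"translation":[0,0,0],"twist":[0,0,0.42]},
  {"translation":[0,0,0],"twist":[0,0,0.56]},
  {"translation":[0,0,0],"twist":[0,0,0.7]},
  {"translation":[0,0,0],"twist":[0,0,0.84]},
  {"translation":[0,0,0],"twist":[0,0,1]},
  {"translation":[0,0,0],"twist":[0,0,1]},
  {"translation":[0,0,0],"twist":[0,0,1]},
  {"translation":[0,0,0],"twist":[0,0,1]},
])

```text
t: 24.35
ee_pos: [625.0, 176.2, 449.6]
orientation: [0.323, 3.125, -0.001]
ft_force: [0.6, 0.5, -0.4]
width: 57.3
```

Run:
```python
from h import *
from workcell import ctrl
p=np.load("pose.npy")
d=snap("w5")
g=t2w(p,[(71,110,240),(71,125,240),(71,95,240),(59,30,210),(59,190,210)]);print(g[0].round(1),fproj(d,g).round(1).tolist())
o=ctrl.get_obs();print(o["t"],o["ee_pos"].round(1),R.from_rotvec(o["orientation"]).as_matrix().round(3).tolist(),o["qpos"].round(2))
T=ctrl.get_image("top");S=ctrl.get_image("side")
rs=lambda im,x0,y0,x1,y1,s:cv2.resize(im[y0:y1,x0:x1,::-1],None,fx=s,fy=s,interpolation=cv2.INTER_CUBIC)
A=np.zeros((600,800,3),np.uint8)
A[:280,:400]=rs(T["img"],260,165,360,235,4); A[:280,400:]=rs(S["img"],235,185,335,255,4)
A[280:600,:560]=d["img"][60:380,:,::-1]
cv2.imwrite("pics/m1.png",A)
```

```text
[625. 175. 240.] [[282.5, 237.3], [306.3, 235.6], [258.6, 238.9], [172.6, 213.9], [390.8, 198.7]]
24.4 [625.  176.2 449.6] [[-0.979, 0.204, 0.0], [0.204, 0.979, -0.001], [-0.0, -0.001, -1.0]] [ 0.26  0.41  1.53 -0.    1.19 -1.11]
```

View pics/m1.png

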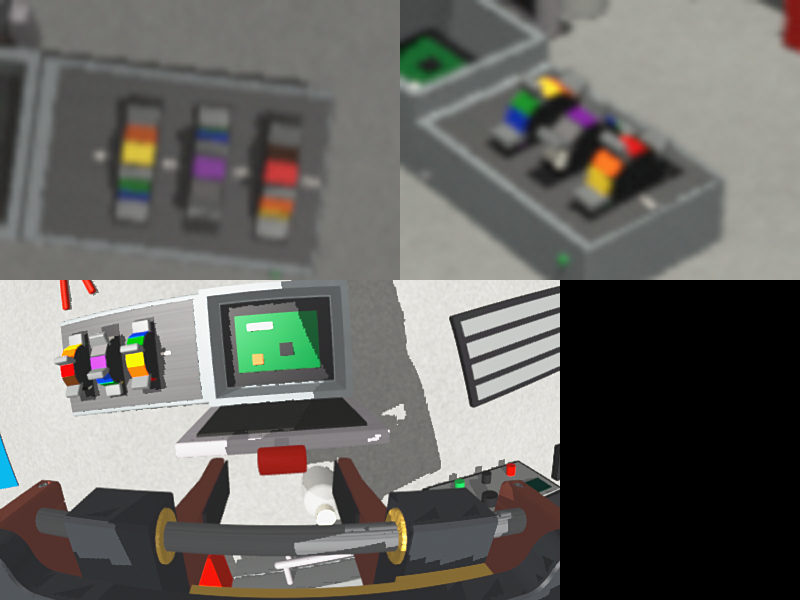

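All three digits line up with the marks: in the top inset yellow is at (139,152), violet at (209,167) and red at (281,173), between the white dots. The grip is seen at wrist pixel (282,240), predicted (282,237). I'll descend and grip it.

Emit:
send_rows([
  {"translation":[0,0,-0.05],"twist":[0,0,0.07]},
  {"translation":[0.01,0,-0.1],"twist":[0,0,0.14]},
  {"translation":[0.01,-0.01,-0.15],"twist":[0,0,0.14]},
  {"translation":[0.01,-0.01,-0.2],"twist":[0,0,0.14]},
  {"translation":[0.01,-0.01,-0.25],"twist":[0,0,0.14]},
  {"translation":[0.01,-0.01,-0.3],"twist":[0,0,0.14]},
  {"translation":[0.01,-0.01,-0.35],"twist":[0,0,0.14]},
  {"translation":[0.01,-0.01,-0.4],"twist":[0,0,0.14]},
  {"translation":[0.01,-0.01,-0.43],"twist":[0,0,0.14]},
  {"translation":[0.01,-0.01,-0.43],"twist":[0,0,0.14]},
])

```text
t: 25.5
ee_pos: [625.9, 175.3, 406.1]
orientation: [-0.211, -3.134, 0.002]
ft_force: [0.5, 0.3, -0.4]
width: 56.7
```

Emit:
send_rows([
  {"translation":[0,0,0],"twist":[0,0,0]},
  {"translation":[0,0,0],"twist":[0,0,0]},
  {"translation":[0,0,0],"twist":[0,0,0]},
  {"translation":[0,0,0],"twist":[0,0,0]},
  {"translation":[0,0,0],"twist":[0,0,0]},
  {"translation":[0,0,0],"twist":[0,0,0]},
  {"translation":[0,0,0],"twist":[0,0,0]},
  {"translation":[0,0,0],"twist":[0,0,0]},
  {"translation":[0,0,0],"twist":[0,0,0]},
  {"translation":[0,0,0],"twist":[0,0,0]},
], grip=1)

```text
t: 26.5
ee_pos: [626.1, 176.3, 406.9]
orientation: [0.211, 3.133, 0.003]
ft_force: [0.3, 6.0, -1.3]
width: 29.7
```

Run:
```python
from h import *
from workcell import ctrl
o=ctrl.get_obs();print(o["ft_force"].round(1),o["moment"].round(2),o["ee_pos"].round(1))
p=np.load("pose.npy"); G=lambda q:t2w(p,[(65-160*np.cos(q)+6*np.sin(q),110,80+160*np.sin(q)+6*np.cos(q))])[0]
for a,b in((1.57,1.17),(1.17,.77),(.77,.42),(.42,.17),(.17,0)):
  for i in range(1,11): print(((G(a+(b-a)*i/10)-G(a))/100).round(2).tolist(),end=' ')
  print()
```

```text
[ 0.3  6.  -1.3] [ 0.91 -0.18 -0.03] [626.1 176.3 406.9]
[-0.06, 0.01, 0.0] [-0.13, 0.02, -0.0] [-0.19, 0.03, -0.0] [-0.25, 0.03, -0.01] [-0.32, 0.04, -0.02] [-0.38, 0.05, -0.03] [-0.44, 0.06, -0.05] [-0.5, 0.07, -0.06] [-0.56, 0.08, -0.08] [-0.62, 0.08, -0.1] 
[-0.06, 0.01, -0.02] [-0.12, 0.02, -0.05] [-0.17, 0.02, -0.08] [-0.23, 0.03, -0.11] [-0.28, 0.04, -0.14] [-0.34, 0.05, -0.18] [-0.39, 0.05, -0.22] [-0.44, 0.06, -0.25] [-0.49, 0.07, -0.3] [-0.53, 0.07, -0.34] 
[-0.04, 0.01, -0.04] [-0.08, 0.01, -0.08] [-0.11, 0.02, -0.12] [-0.15, 0.02, -0.17] [-0.18, 0.02, -0.21] [-0.21, 0.03, -0.26] [-0.25, 0.03, -0.3] [-0.27, 0.04, -0.35] [-0.3, 0.04, -0.4] [-0.33, 0.04, -0.45] 
[-0.02, 0.0, -0.04] [-0.03, 0.0, -0.07] [-0.05, 0.01, -0.11] [-0.06, 0.01, -0.15] [-0.08, 0.01, -0.18] [-0.09, 0.01, -0.22] [-0.1, 0.01, -0.26] [-0.11, 0.01, -0.3] [-0.12, 0.02, -0.34] [-0.13, 0.02, -0.38] 
[-0.01, 0.0, -0.03] [-0.01, 0.0, -0.05] [-0.01, 0.0, -0.08] [-0.02, 0.0, -0.11] [-0.02, 0.0, -0.13] [-0.03, 0.0, -0.16] [-0.03, 0.0, -0.19] [-0.03, 0.0, -0.22] [-0.03, 0.0, -0.24] [-0.03, 0.0, -0.27]
```

Gripped at 29.7 mm. I'll lower along the arc.

Emit:
send_rows([
  {"translation":[-0.06,0.02,0],"twist":[0,0,0]},
  {"translation":[-0.13,0.03,0],"twist":[0,0,0]},
  {"translation":[-0.19,0.04,0],"twist":[0,0,0]},
  {"translation":[-0.25,0.04,-0.01],"twist":[0,0,0]},
  {"translation":[-0.32,0.05,-0.02],"twist":[0,0,0]},
  {"translation":[-0.38,0.06,-0.03],"twist":[0,0,0]},
  {"translation":[-0.44,0.07,-0.05],"twist":[0,0,0]},
  {"translation":[-0.5,0.08,-0.06],"twist":[0,0,0]},
  {"translation":[-0.56,0.09,-0.08],"twist":[0,0,0]},
  {"translation":[-0.62,0.09,-0.1],"twist":[0,0,0]},
])

```text
t: 27.5
ee_pos: [563.7, 184.8, 397.8]
orientation: [0.211, 3.133, 0.002]
ft_force: [2.2, 7.3, 6.3]
width: 29.6
```

Emit:
send_rows([
  {"translation":[-0.06,0.01,-0.02],"twist":[0,0,0]},
  {"translation":[-0.12,0.02,-0.05],"twist":[0,0,0]},
  {"translation":[-0.17,0.02,-0.08],"twist":[0,0,0]},
  {"translation":[-0.23,0.03,-0.11],"twist":[0,0,0]},
  {"translation":[-0.28,0.04,-0.14],"twist":[0,0,0]},
  {"translation":[-0.34,0.05,-0.18],"twist":[0,0,0]},
  {"translation":[-0.39,0.05,-0.22],"twist":[0,0,0]},
  {"translation":[-0.44,0.06,-0.25],"twist":[0,0,0]},
  {"translation":[-0.49,0.07,-0.3],"twist":[0,0,0]},
  {"translation":[-0.53,0.07,-0.34],"twist":[0,0,0]},
])

```text
t: 28.5
ee_pos: [509.5, 192.1, 363.0]
orientation: [-0.212, -3.132, -0.002]
ft_force: [-6.2, 10.1, 10.9]
width: 30.0
```

Emit:
send_rows([
  {"translation":[-0.04,0.01,-0.03],"twist":[0,0,0]},
  {"translation":[-0.08,0.02,-0.07],"twist":[0,0,0]},
  {"translation":[-0.11,0.03,-0.11],"twist":[0,0,0]},
  {"translation":[-0.15,0.03,-0.16],"twist":[0,0,0]},
  {"translation":[-0.18,0.03,-0.2],"twist":[0,0,0]},
  {"translation":[-0.21,0.04,-0.25],"twist":[0,0,0]},
  {"translation":[-0.25,0.04,-0.29],"twist":[0,0,0]},
  {"translation":[-0.27,0.05,-0.34],"twist":[0,0,0]},
  {"translation":[-0.3,0.05,-0.39],"twist":[0,0,0]},
  {"translation":[-0.33,0.05,-0.44],"twist":[0,0,0]},
])

```text
t: 29.5
ee_pos: [476.8, 196.7, 318.2]
orientation: [-0.212, -3.132, -0.0]
ft_force: [-2.3, 8.6, 3.0]
width: 29.5
```

Emit:
send_rows([
  {"translation":[-0.02,0,-0.04],"twist":[0,0,0]},
  {"translation":[-0.03,0,-0.07],"twist":[0,0,0]},
  {"translation":[-0.05,0.01,-0.11],"twist":[0,0,0]},
  {"translation":[-0.06,0.01,-0.15],"twist":[0,0,0]},
  {"translation":[-0.08,0.01,-0.18],"twist":[0,0,0]},
  {"translation":[-0.09,0.01,-0.22],"twist":[0,0,0]},
  {"translation":[-0.1,0.01,-0.26],"twist":[0,0,0]},
  {"translation":[-0.11,0.01,-0.3],"twist":[0,0,0]},
  {"translation":[-0.12,0.02,-0.34],"twist":[0,0,0]},
  {"translation":[-0.13,0.02,-0.38],"twist":[0,0,0]},
])

```text
t: 30.5
ee_pos: [463.7, 198.6, 280.1]
orientation: [-0.211, -3.132, 0.001]
ft_force: [-3.6, 8.0, 1.9]
width: 29.8
```

Run:
```python
from h import *
from workcell import ctrl
o=ctrl.get_obs();p=np.load("pose.npy");c,s=np.cos(p[2]),np.sin(p[2])
e=o["ee_pos"]-[p[0],p[1],0];print('tester frame grip x,y,z',e[0]*c+e[1]*s,-e[0]*s+e[1]*c,e[2]-167, o["ft_force"],o["moment"])
```

```text
tester frame grip x,y,z -92.01196980628197 111.82328802626711 113.0720387249936 [-3.57556538  7.97361157  1.88855521] [ 1.38915993  0.24653413 -0.00233353]
```

Emit:
send_rows([
  {"translation":[-0.01,0,-0.03],"twist":[0,0,0]},
  {"translation":[-0.01,0,-0.06],"twist":[0,0,0]},
  {"translation":[-0.01,0,-0.09],"twist":[0,0,0]},
  {"translation":[-0.02,0,-0.12],"twist":[0,0,0]},
  {"translation":[-0.02,0,-0.15],"twist":[0,0,0]},
  {"translation":[-0.03,0,-0.17],"twist":[0,0,0]},
  {"translation":[-0.03,0,-0.19],"twist":[0,0,0]},
  {"translation":[-0.03,0,-0.21],"twist":[0,0,0]},
  {"translation":[-0.03,0,-0.23],"twist":[0,0,0]},
  {"translation":[-0.03,0,-0.24],"twist":[0,0,0]},
])

```text
t: 31.5
ee_pos: [460.6, 198.9, 256.1]
orientation: [-0.212, -3.132, 0.0]
ft_force: [-4.8, 11.5, 1.9]
width: 29.8
```

Emit:
send_rows([
  {"translation":[0,0,0],"twist":[0,0,0]},
  {"translation":[0,0,-0.01],"twist":[0,0,0]},
  {"translation":[0,0,-0.01],"twist":[0,0,0]},
  {"translation":[0,0,-0.02],"twist":[0,0,0]},
  {"translation":[0,0,-0.02],"twist":[0,0,0]},
  {"translation":[0,0,-0.03],"twist":[0,0,0]},
  {"translation":[0,0,-0.03],"twist":[0,0,0]},
  {"translation":[0,0,-0.03],"twist":[0,0,0]},
  {"translation":[0,0,-0.03],"twist":[0,0,0]},
  {"translation":[0,0,-0.03],"twist":[0,0,0]},
])

```text
t: 32.5
ee_pos: [460.6, 198.9, 253.1]
orientation: [-0.212, -3.132, 0.0]
ft_force: [-4.8, 11.9, -0.0]
width: 29.8
```

Emit:
send_rows([
  {"translation":[0,0,-0.01],"twist":[0,0,0]},
  {"translation":[0,0,-0.01],"twist":[0,0,0]},
  {"translation":[0,0,-0.02],"twist":[0,0,0]},
  {"translation":[0,0,-0.02],"twist":[0,0,0]},
  {"translation":[0,0,-0.02],"twist":[0,0,0]},
  {"translation":[0,0,-0.03],"twist":[0,0,0]},
  {"translation":[0,0,-0.03],"twist":[0,0,0]},
  {"translation":[0,0,-0.03],"twist":[0,0,0]},
  {"translation":[0,0,-0.03],"twist":[0,0,0]},
  {"translation":[0,0,-0.03],"twist":[0,0,0]},
])

```text
t: 33.5
ee_pos: [460.5, 198.9, 250.0]
orientation: [-0.212, -3.131, 0.0]
ft_force: [-4.2, 12.9, -0.4]
width: 29.7
```

Emit:
send_rows([
  {"translation":[0,0,-0.01],"twist":[0,0,0]},
  {"translation":[0,0,-0.01],"twist":[0,0,0]},
  {"translation":[0,0,-0.02],"twist":[0,0,0]},
  {"translation":[0,0,-0.02],"twist":[0,0,0]},
  {"translation":[0,0,-0.02],"twist":[0,0,0]},
  {"translation":[0,0,-0.03],"twist":[0,0,0]},
  {"translation":[0,0,-0.03],"twist":[0,0,0]},
  {"translation":[0,0,-0.03],"twist":[0,0,0]},
  {"translation":[0,0,-0.03],"twist":[0,0,0]},
  {"translation":[0,0,-0.03],"twist":[0,0,0]},
])

```text
t: 34.5
ee_pos: [460.6, 198.9, 249.4]
orientation: [-0.212, -3.132, 0.0]
ft_force: [-12.7, 8.8, 31.0]
width: 30.1
```

Run:
```python
from h import *
from workcell import ctrl
d=snap("w6");S=ctrl.get_image("side")
o=ctrl.get_obs();print(o["ft_force"].round(1),o["moment"].round(2))
A=np.zeros((600,800,3),np.uint8)
A[:420,:560]=d["img"][:,:,::-1]
A[420:600,:400]=cv2.resize(S["img"][150:240,165:365,::-1],(400,180),interpolation=cv2.INTER_CUBIC)
cv2.imwrite("pics/m2.png",A)
```

```text
[-12.    8.   31.3] [1.41 1.87 0.07]
```

View pics/m2.png

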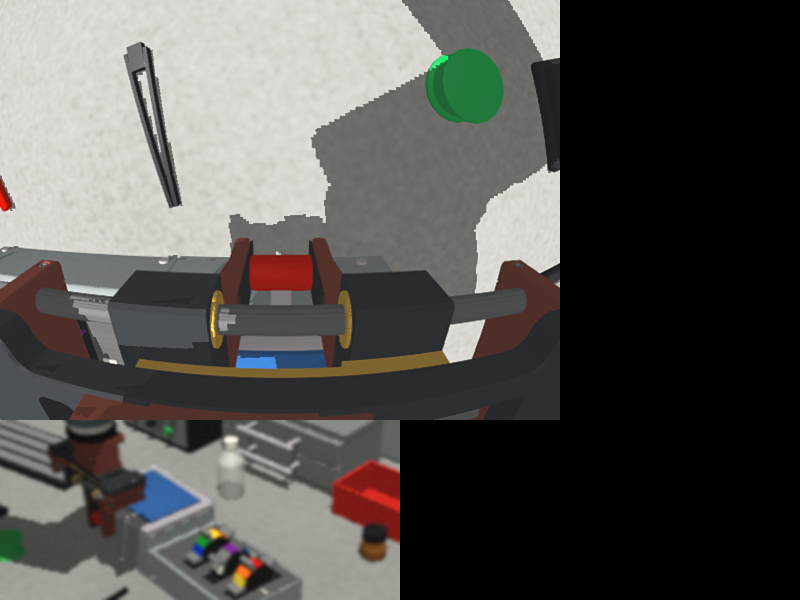

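The cover looks flush in the side inset, and pressing down meets a firm stop at 31 N. I'll ease off, then release and rise.

Emit:
send_rows([
  {"translation":[0,0,0.01],"twist":[0,0,0]},
  {"translation":[0,0,0.02],"twist":[0,0,0]},
  {"translation":[0,0,0.02],"twist":[0,0,0]},
  {"translation":[0,0,0.02],"twist":[0,0,0]},
  {"translation":[0,0,0.02],"twist":[0,0,0]},
  {"translation":[0,0,0.02],"twist":[0,0,0]},
  {"translation":[0,0,0.02],"twist":[0,0,0]},
  {"translation":[0,0,0.02],"twist":[0,0,0]},
  {"translation":[0,0,0.02],"twist":[0,0,0]},
  {"translation":[0,0,0.02],"twist":[0,0,0]},
])

```text
t: 35.6
ee_pos: [460.6, 198.9, 249.6]
orientation: [-0.212, -3.132, 0.0]
ft_force: [-6.0, 11.3, 5.0]
width: 29.6
```

Emit:
send_rows([
  {"translation":[0,0,0],"twist":[0,0,0]},
  {"translation":[0,0,0],"twist":[0,0,0]},
  {"translation":[0,0,0],"twist":[0,0,0]},
  {"translation":[0,0,0],"twist":[0,0,0]},
  {"translation":[0,0,0],"twist":[0,0,0]},
  {"translation":[0,0,0],"twist":[0,0,0]},
  {"translation":[0,0,0],"twist":[0,0,0]},
  {"translation":[0,0,0],"twist":[0,0,0]},
  {"translation":[0,0,0],"twist":[0,0,0]},
  {"translation":[0,0,0],"twist":[0,0,0]},
], grip=-0.3)

```text
t: 36.6
ee_pos: [462.0, 198.3, 249.7]
orientation: [0.211, 3.134, -0.001]
ft_force: [-0.2, 0.4, -0.1]
width: 56.9
```

Emit:
send_rows([
  {"translation":[0,0,0.1],"twist":[0,0,0]},
  {"translation":[0,0,0.2],"twist":[0,0,0]},
  {"translation":[0,0,0.3],"twist":[0,0,0]},
  {"translation":[0,0,0.4],"twist":[0,0,0]},
  {"translation":[0,0,0.5],"twist":[0,0,0]},
  {"translation":[0,0,0.6],"twist":[0,0,0]},
  {"translation":[0,0,0.7],"twist":[0,0,0]},
  {"translation":[0,0,0.8],"twist":[0,0,0]},
  {"translation":[0,0,0.9],"twist":[0,0,0]},
  {"translation":[0,0,1],"twist":[0,0,0]},
])

```text
t: 37.6
ee_pos: [462.0, 198.3, 350.5]
orientation: [0.211, 3.134, -0.001]
ft_force: [0.4, 0.4, -0.8]
width: 56.9
```

Emit:
send_rows([
  {"translation":[-0.1,0.1,0.1],"twist":[0,0,0]},
  {"translation":[-0.2,0.2,0.2],"twist":[0,0,0]},
  {"translation":[-0.3,0.3,0.3],"twist":[0,0,0]},
  {"translation":[-0.4,0.4,0.4],"twist":[0,0,0]},
  {"translation":[-0.5,0.5,0.5],"twist":[0,0,0]},
  {"translation":[-0.5,0.6,0.5],"twist":[0,0,0]},
  {"translation":[-0.5,0.7,0.5],"twist":[0,0,0]},
  {"translation":[-0.5,0.8,0.5],"twist":[0,0,0]},
  {"translation":[-0.5,0.9,0.5],"twist":[0,0,0]},
  {"translation":[-0.5,1,0.5],"twist":[0,0,0]},
])

```text
t: 38.6
ee_pos: [412.2, 299.1, 399.2]
orientation: [-0.211, -3.134, 0.002]
ft_force: [0.5, 0.1, 0.3]
width: 56.7
```

Run:
```python
from h import *
from workcell import ctrl
T=ctrl.get_image("top");S=ctrl.get_image("side");o=ctrl.get_obs();print(o["t"],o["ft_force"].round(1))
rs=lambda im,x0,y0,x1,y1,s:cv2.resize(im[y0:y1,x0:x1,::-1],None,fx=s,fy=s,interpolation=cv2.INTER_CUBIC)
A=np.zeros((600,800,3),np.uint8)
A[:300,:480]=rs(T["img"],190,140,350,240,3); A[300:600,:480]=rs(S["img"],190,150,350,250,3)
A[:240,480:]=cv2.resize(T["img"][:,:,::-1],(320,240)); cv2.imwrite("pics/m3.png",A)
p=np.load("pose.npy");g=t2w(p,[(-95,110,86),(-95,110,92)]);print(proj(T,g),proj(S,g))
```

```text
38.7 [ 0.5 -0.3  0.5]
[[233.60628754 232.14943615]
 [233.2479788  232.17640718]] [[215.49986332 200.07347174]
 [215.3179315  198.43729559]]
```

View pics/m3.png

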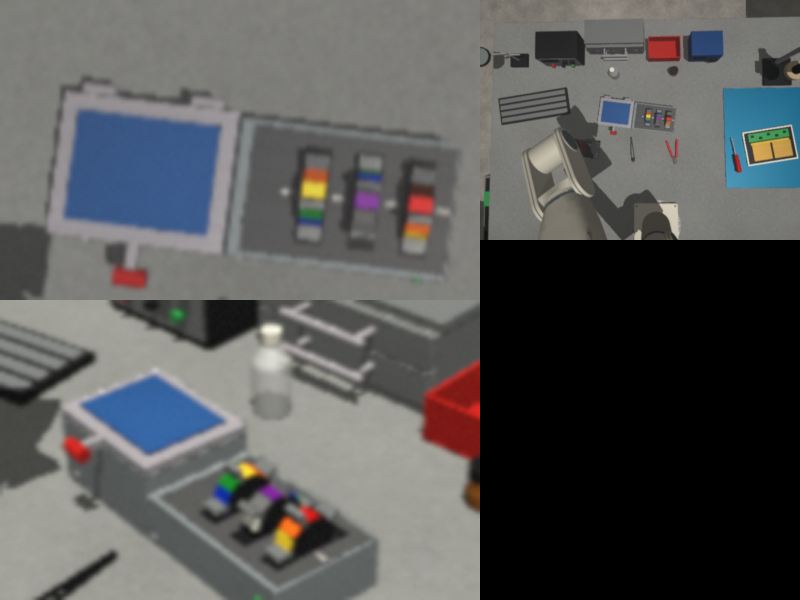

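The cover is flush, with the grip at side pixel (216,199), predicted (215,200) for shut. Yellow, violet and red are in line with the marks. Handing in.

```bash
python3 -c "
from workcell import ctrl
print(ctrl.close_job())"
```

```text
the job is handed in; nothing more can be done
None
```

The wheels are set to 4-7-2 and the cover is shut and let go. I handed the job in at about 39 s.

- **Wheels:** I pinched one lug on each wheel and turned it. The wrist view then read about 4.05 on the left wheel and 7.03 on the middle one. The right wheel was hidden from the wrist camera. I checked it only by eye in the top and side views, where its red facet lined up with the white marks.
- **Cover:** I held the red grip and lowered it slowly along its arc. The firm stop came about 3.5 mm below where I had expected it, and I pressed on it with about 31 N. I then eased off and let go. Afterwards the cover lay flush, with the grip within 1 pixel of where it should be when shut.
- **Other checks:** The gripper read about zero force after release, and no bystander had visibly moved in the last pictures. My first position estimate for the tester, from the top camera, differed from the wrist camera's by 3–4 mm. I worked mainly from the wrist one.

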